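Clamp the hull blank in the planking jig

TASK

Swing the jig's toggle clamp fully open, then lay the schooner hull blank from the cradle flat in the jig's channel, deck up, with its square stern pushed gently but fully home against the steel end stop. Then swing the clamp handle back over centre until it locks with its pad pressing on the deck, and let go. Leave everything else on the bench where it is.

Things in the scene. Friction and masses are not known exactly. Their poses are not given: they have to be found in the camera images.
- jig: Plywood board fixed to the bench, 200 (x) x 340 (y, -190 to +150) x 18 mm. Origin at bench level. The hull's channel runs along x at y=100 between two rails 120 mm long, 8 mm high above the board, inner faces 47 mm apart; open at -x, end stop at +x. The toggle clamp stands at x=0 between y=-60 and +20; handle and arm swing in the y-z plane.
- end_stop: Steel block 22 x 50 x 34 mm on the board, closing the +x end of the channel. Origin: middle of the lower edge of the face the stern rests against (jig x=75, y=100, z=18 mm). Same axes as the jig.
- handle (a joint): Clamp handle, rad. 0 = locked: handle upright, leaning 0.1 to the channel. Grows as it swings back (to jig -y) to 1.55 = fully open, nearly level. Dead centre at 0.10: below it the clamp locks itself, just above it a clamped part drives it back; elsewhere it stays where left. Pivot at jig (0,-28,85) mm, axis jig x. Takes 2 N at the grip, up to about 8 N near dead centre on a part.
- handle_grip (a point): Middle of the round black handle grip (24 mm across, 75 mm long along the handle), 118 mm from the handle pivot. The top end of the handle is 34 mm farther out.
- clamp_arm: Steel clamp arm 22 mm wide, 12 high, 115 long from its pivot (origin, at jig (0,-10,75) mm) along its own y; linked to the handle: about level over the channel when locked, upright when fully open. It carries a sprung rubber pad 22 mm across, 110 mm from the pivot, whose face hangs 32 mm below the level arm's axis; a hull in the channel pushes it back (its deck is 11 mm higher).
- hull: Pale wooden hull blank, 150 (x) x 40 (y) x 36 mm high (z), 0.18 kg; flat deck and bottom, square stern at +x (75 mm from the origin), bow tapering to a point at -x (over the last 45 mm). Origin: centre of the underside. Starts flat on the cradle with its bow roughly towards the robot. Fully home its origin is at jig (0, 100, 18) mm, same axes.
- hull_stern (a point): Middle of the lower edge of the hull's square stern: 75 mm from the hull origin along its x.
- cradle: Cream ceramic cradle, fixed, 120 x 62 mm; bed 12 mm high on which the hull lies along x, with four 10 mm high corner lugs above the bed at x=+-45, y=+-27 mm. Origin: centre of the underside.
- windlass: Bystander: bronze anchor windlass, 85 x 92 x 60 mm high, loose. Origin: centre of the underside.
- square: Bystander: steel square with a 150 x 16 x 5 mm blade along y and a 100 x 22 x 14 mm wooden stock, lying flat, loose. Origin: under the blade's middle.
- dowel1: Bystander: hardwood dowel plug standing upright, 26 mm across, 62 mm high. Origin: centre of the underside.
- dowel2: Bystander: as dowel1.
- dowel3: Bystander: as dowel1.
- varnish_jar: Bystander: amber jar, 64 mm across, 85 mm high. Origin: centre of the underside.
- mallet: Bystander: small wooden mallet, 200 mm long, lying along its x.

How it is judged:
By the outcome, as a careful person would: the job done as asked, in the order asked, and still so for the second after the job is handed in, with the robot touching nothing.
It also fails if it takes over 72 s, if anything falls off the work surface, if the arm or the gripper's body presses on something with over 40 N, if the wrist force passes 120 N, or if a joint passes its speed limit or range.

ROBOT

A 6-joint arm with a two-finger parallel gripper is mounted at the origin on the work surface. World frame = base frame: x ahead of the robot, y to its left, z up, the work surface at z = 0. Lengths are in m, angles in rad, forces in N, time in s.
With the tool pointing down it reaches from about 0.325 to 1 m from the base axis. Payload 5.1 kg.
Tool frame: the origin (TCP) lies at the very end of the fingers, on their centre line; the grasp point (between the pads) lies 19 mm behind it; z points along the fingers, y is the line along which they close (so a half turn about z gives the same grasp; the last joint's range is limited). The gripper opens to 85 mm and grips with 20 to 120 N. Pads are 22 mm wide; open, the fingers measure 114 mm over their backs; the gripper's body (76 mm by 85 mm) begins 54 mm behind the grasp point. The pads swing forward as they close: fully open they stand 13 mm farther back than shut.
Start: joints at [1.104, 0.124, 1.65, -0, 1.367, -0.083], TCP at [0.243, 0.603, 0.231] pointing down, gripper open.
Joint ranges: [-2.61, 2.61], [-1.02, 2.33], [0.03, 2.71], [-1.35, 4.49], [0.32, 2.68], [-2.91, 2.91]. Speed limits (rad/s): [2.57, 2.57, 3.14, 3.14, 3.14, 3.14].

INTERFACE

Orientations are given as a unit quaternion [w, x, y, z].
In Python, from workcell import monitor, optics, manip, nets gives the robot as it stands.
- The arm moves only by the shell command python3 -m crank 'ROWS' [FORCE]. ROWS is JSON, a list that holds one entry, the list of rows, each a list of 5 numbers: the shift along the world's x, y, z in m, then the turn about the world's z in rad, then the finger opening in m, from 0 to 0.0854. In form: [[[x, y, z, twist, gripper], ...]]. A call has 1 to 20 rows; each row shifts and turns the commanded pose from where the row before left it; what a row does not reach is not made up. A row lasts 1/8 s, in which the tool goes at most 62.5 mm and 10.7 degrees, less where a joint would pass 70% of its speed; a pose out of reach is approached as far as the arm can. A call with a gripper value outside its range is refused whole. The fingers move at their own pace and stop on an object; FORCE is the grip in N (left out, the last holds). Time passes only in rows, so rows that do not move let the fingers close. It gives the time, the measured TCP pose, the force, the opening and the grip force at its end, in the units of the state.
- monitor.get_state(): the state, without advancing time (a new reading comes with each control period).
- optics.grab_frame(name): name is "side" or "top"; returns a dict with "pixels" (400x640x3 uint8, red, green, blue), "fx", "fy", "cx", "cy" (pixels), "pose" (4x4, takes a point from camera to world coordinates). Camera axes: x right, y up, looking along -z (the intrinsics and any distortion apply to the point x, -y, -z); pixel columns grow to the right and rows downward; lengths in m; the calibration is good to about 2 mm. A picture is of the moment at which its call begins. There is no depth.
- manip.finish_job(): hands the job in; it is judged then, once.
Trained networks look in the newest picture that a camera, given by its name, has taken for a name from the list of things; names that differ only in an ending like _2 or _b are one class to them, and where a whole thing is asked for, a point or a joint stands for the part that bears it (a point fixed in the world has none). Each returns a list of dicts, best first, with "confidence" (0 to 1); they miss things now and then, are a little off and sometimes report something else, mostly with a low value. They report only what shows in the picture. A call takes as long as a camera call.
- nets.spot_in(camera, label): "bbox" ([centre column, centre row, width, height] in pixels, round what is visible of it).
- nets.trace(camera, label): "mask" (400x640 bool, what is visible of it) and "bbox" ([centre column, centre row, width, height] in pixels, round what is visible of it).
The state is a dict: "time": time; "joints": joint angles; "joint_velocities": joint speeds; "joint_efforts": joint torques, N m; "position": TCP position; "tool_rot": TCP orientation; "ft_force": force on the tool from outside, world axes, zero at the start; "moment": the same for the moment, N m; "finger_gap": opening from 0.0 (shut) to 1.0 (fully open); "grasp_force": force on a finger pad.
Only numpy, scipy, OpenCV 4.12 (cv2) and the standard library are available. Lean on these libraries where they do the work, as an engineer would, in place of code of your own. Each camera call takes 0.05 s, during which the arm holds its last target. There are 200 camera calls.

## Working session

There is one attempt and no reset: what is moved stays moved. The work goes in short steps, Python scripts to look and compute and a shell command to move; the robot and the scene stay as the last step left them, time stands still between calls to the robot, and variables do not carry over. Pictures are saved under pics/ and viewed, at most 10 in all, crops included, and the job is handed in when it is done.

```bash
mkdir -p pics; ls; cat > h.py <<'E'
import numpy as np, cv2
from workcell import monitor, optics, manip, nets
def cam(n):
    f=optics.grab_frame(n); return f
def ray(f,u,v):
    K=np.array([[f['fx'],0,f['cx']],[0,f['fy'],f['cy']],[0,0,1]])
    d=np.array([(u-f['cx'])/f['fx'],-(v-f['cy'])/f['fy'],-1.])
    P=np.array(f['pose']); return P[:3,3],P[:3,:3]@d
def atz(f,u,v,z):
    o,d=ray(f,u,v); return o+d*(z-o[2])/d[2]
def proj(f,p):
    P=np.array(f['pose']); c=P[:3,:3].T@(np.array(p)-P[:3,3]); return f['cx']+f['fx']*c[0]/-c[2], f['cy']+f['fy']*c[1]/c[2]
E
python3 - <<'E'
from h import *
for n in ['side','top']:
    f=cam(n); cv2.imwrite(f'pics/{n}0.png',f['pixels'][:,:,::-1])
    print(n,{k:v for k,v in f.items() if k!='pixels'})
    for l in ['jig','end_stop','handle','handle_grip','clamp_arm','hull','cradle','windlass','square','dowel1','varnish_jar','mallet']:
        print(l,[(round(d['confidence'],2),np.round(d['bbox']).tolist()) for d in nets.spot_in(n,l)[:4]])
print(monitor.get_state())
E
```

```text
pics
side {'fx': 439.6503019170348, 'fy': 439.6503019170348, 'cx': 320.9521961911023, 'cy': 200.03216400782932, 'pose': array([[-0.99024577,  0.08946289, -0.10681625,  0.38957102],
       [-0.13738931, -0.4993956 ,  0.85541113,  1.22443335],
       [ 0.02318399,  0.86174267,  0.50681563,  0.87745498],
       [ 0.        ,  0.        ,  0.        ,  1.        ]])}
jig [(0.66, [321.0, 219.0, 75.0, 91.0])]
end_stop [(0.56, [291.0, 236.0, 8.0, 13.0])]
handle [(0.61, [328.0, 192.0, 5.0, 44.0])]
handle_grip [(0.57, [328.0, 191.0, 8.0, 38.0])]
clamp_arm [(0.47, [322.0, 222.0, 10.0, 31.0])]
hull [(0.81, [326.0, 300.0, 54.0, 34.0])]
cradle [(0.62, [321.0, 312.0, 39.0, 20.0]), (0.5, [323.0, 224.0, 14.0, 36.0])]
windlass [(0.8, [283.0, 200.0, 25.0, 27.0]), (0.32, [320.0, 217.0, 75.0, 88.0])]
square [(0.64, [376.0, 235.0, 41.0, 38.0])]
dowel1 [(0.58, [312.0, 325.0, 11.0, 27.0]), (0.48, [274.0, 226.0, 7.0, 19.0]), (0.34, [322.0, 168.0, 20.0, 22.0])]
varnish_jar [(0.59, [321.0, 168.0, 16.0, 24.0])]
mallet [(0.52, [370.0, 179.0, 47.0, 15.0])]
top {'fx': 455.9922539375634, 'fy': 455.9922539375634, '
[... 998 characters left out ...]
 1.3, 'joints': array([ 1.10439679e+00,  1.23807973e-01,  1.65031880e+00,  3.09585267e-06,
        1.36749358e+00, -8.25993793e-02]), 'joint_velocities': array([-0.00105493,  0.0017414 , -0.000707  , -0.00102358, -0.000401  ,
       -0.00063302]), 'joint_efforts': array([ 5.95132205e-04, -4.23581171e+01, -3.65754497e+01, -2.51311940e-05,
        4.16543671e-04, -1.98210336e-05]), 'position': array([0.24340808, 0.60268478, 0.23130592]), 'tool_rot': array([-5.21341712e-06,  1.90724746e-01,  9.81643556e-01, -1.29201011e-05]), 'ft_force': array([-0.44981753, -0.27911111, -0.36320531]), 'moment': array([ 0.00705236,  0.05846763, -0.00937398]), 'grasp_force': 0.0, 'finger_gap': 0.9991149287082579}
```

View pics/top0.png

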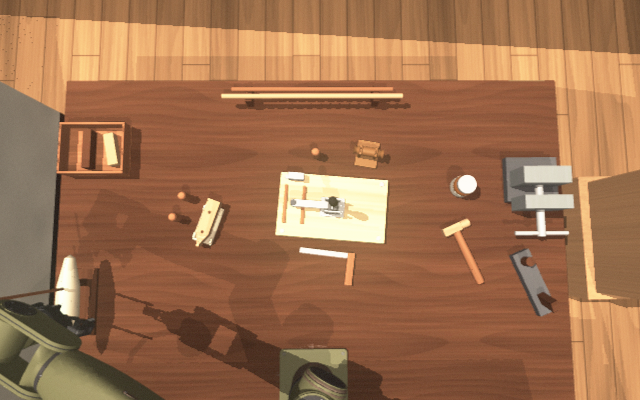

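View pics/side0.png

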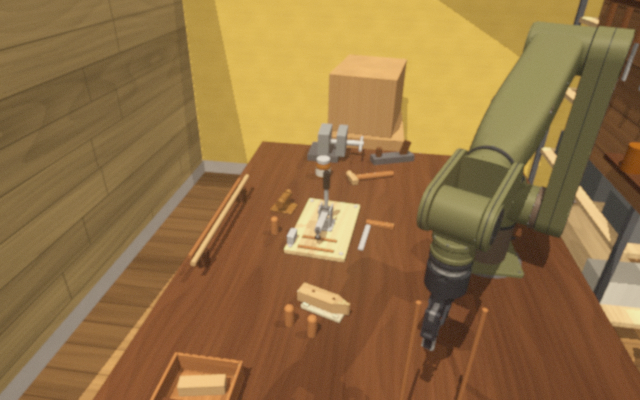

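```bash
cat >> h.py <<'E'
from scipy.optimize import minimize
def box(x0,x1,y0,y1,z0,z1): return np.array([[x,y,z] for x in(x0,x1) for y in(y0,y1) for z in(z0,z1)])
MOD={'jig':box(-.1,.1,-.19,.15,0,.018),'cradle':box(-.06,.06,-.031,.031,0,.012),
'hull':np.array([[x,y,z] for x,y in((.075,.02),(.075,-.02),(-.03,.02),(-.03,-.02),(-.075,0)) for z in(.0,.036)])}
def fit(label,p0,obs,z0=0,model=None):
    M=MOD[label] if model is None else model
    def W(p):
        c,s=np.cos(p[2]),np.sin(p[2]); return np.c_[p[0]+c*M[:,0]-s*M[:,1],p[1]+s*M[:,0]+c*M[:,1],M[:,2]+z0]
    def iou(p,f,m):
        q=np.array([proj(f,w) for w in W(p)]); im=np.zeros((400,640),np.uint8)
        cv2.fillConvexPoly(im,np.round(cv2.convexHull(q.astype(np.float32))*64).astype(np.int32),255,cv2.LINE_AA,6)
        a=im/255.; m=m.astype(float); return np.minimum(a,m).sum()/np.maximum(a,m).sum()
    r=minimize(lambda p:-sum(iou(p,f,m) for f,m in obs),p0,method='Nelder-Mead',options=dict(initial_simplex=np.array(p0)+np.array([[0,0,0],[.015,0,0],[0,.015,0],[0,0,.12]])))
    return r.x,[round(iou(r.x,f,m),3) for f,m in obs]
E
python3 - <<'E'
from h import *
F={n:cam(n) for n in('top','side')}
g={}
t=F['top']
print('corners',[atz(t,*c,.018).round(3) for c in((279,173),(388,180),(385,243),(276,236))])
p={'jig':[.41,-.03,-.06],'cradle':[.38,.35,-.3],'hull':[.38,.35,-.3]}
print('hull c',atz(t,208,222,.048))
for l in p:
    ms={n:nets.trace(n,l) for n in F}
    ob={n:(F[n],ms[n][0]['mask']) for n in F if ms[n]}
    c=atz(t,*ms['top'][0]['bbox'][:2],.02); p0=[c[0],c[1],p[l][2]]
    z=.012 if l=='hull' else 0
    print(l,[fit(l,p0,o,z) for o in ([ob['top']],list(ob.values())) ] if 'top' in ob else ob.keys())
a=lambda n,x,y,w,h:cv2.resize(F[n]['pixels'][y:y+h,x:x+w,::-1],(400,300),interpolation=cv2.INTER_CUBIC)
cv2.imwrite('pics/m1.png',np.vstack([np.hstack([a('top',270,155,128,96),a('top',160,180,80,60)]),np.hstack([a('side',264,160,128,96),a('side',280,276,80,60)])]))
for l,h in (('dowel1',.0),):
    for d in nets.spot_in('side',l): u,v,w,hh=d['bbox']; print(l,d['confidence'],atz(F['side'],u,v+hh/2-2,0).round(3))
E
```

```text
corners [array([0.644, 0.104, 0.018]), array([ 0.621, -0.24 ,  0.018]), array([ 0.423, -0.226,  0.018]), array([0.446, 0.113, 0.018])]
hull c [0.48933148 0.31708146 0.048     ]
jig [(array([ 0.53900108, -0.04311068, -0.08983191]), [np.float64(0.967)]), (array([ 0.53891762, -0.04349937, -0.08642147]), [np.float64(0.967), np.float64(0.892)])]
cradle [(array([ 0.48439512,  0.32650264, -0.36794848]), [np.float64(0.187)]), (array([ 0.48528318,  0.3277819 , -0.32859924]), [np.float64(0.186), np.float64(0.3)])]
hull [(array([ 0.48852576,  0.32429187, -0.36359064]), [np.float64(0.825)]), (array([ 0.48642544,  0.32732083, -0.35615721]), [np.float64(0.82), np.float64(0.866)])]
dowel1 0.72 [0.499 0.439 0.   ]
dowel1 0.54 [ 0.572  0.41  -0.   ]
dowel1 0.54 [0.705 0.003 0.   ]
```

View pics/m1.png

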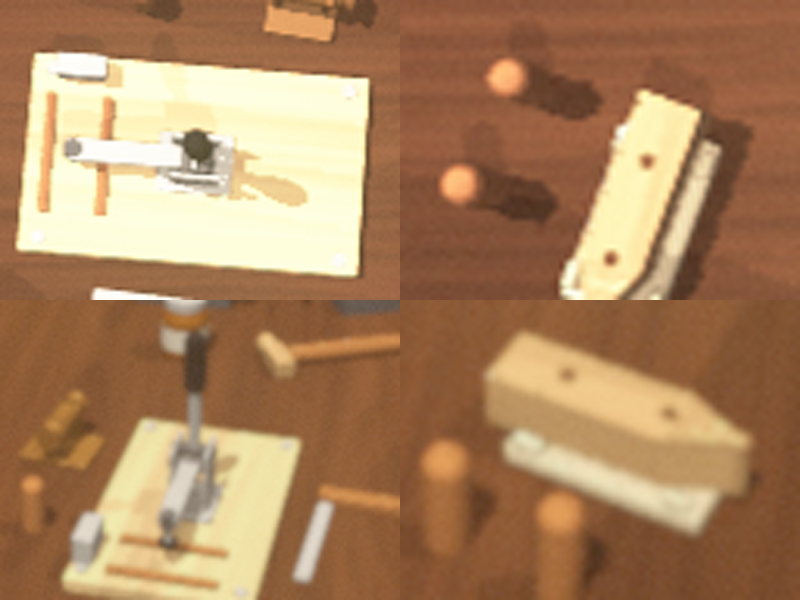

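The top camera shows the jig near column 333, row 205, with the clamp locked. The hull in its cradle is near column 208, row 222, with two dowels to its left. I'll refine both poses using colour outlines.

```bash
cat >> h.py <<'E'
def jp(J,p):
    c,s=np.cos(J[2]),np.sin(J[2]); return np.array([J[0]+c*p[0]-s*p[1],J[1]+s*p[0]+c*p[1],p[2]])
E
python3 - <<'E'
from h import *
F={n:cam(n) for n in('top','side')}
def seg(n,b,thr):
    a=F[n]['pixels'].astype(int); m=(thr(a))
    k=np.zeros(m.shape,bool); k[b[1]:b[3],b[0]:b[2]]=m[b[1]:b[3],b[0]:b[2]]
    q,l,st,_=cv2.connectedComponentsWithStats(k.astype(np.uint8)); i=1+st[1:,4].argmax()
    c=np.argwhere(l==i)[:,::-1].astype(np.int32); h=cv2.convexHull(c); o=np.zeros(m.shape,np.uint8); cv2.fillConvexPoly(o,h,1); return o
cream=lambda a:(a[...,0]>200)&(a[...,1]>170)
mt=seg('top',(265,160,400,260),cream); ms=seg('side',(275,195,365,270),lambda a:(a[...,0]>170)&(a[...,1]>150))
print(mt.sum(),ms.sum(),fit('jig',[.54,-.043,-.08],[(F['top'],mt)]),fit('jig',[.54,-.043,-.08],[(F['top'],mt),(F['side'],ms)]))
tan=lambda a:(a[...,0]>185)&(a[...,1]>140)&(a[...,0]-a[...,2]>50)
ht=seg('top',(185,190,230,255),tan)
# bare deck: model flat at z=.048 in top view
deck=MOD['hull'][1::2]
print(ht.sum(),fit('hull',[.487,.327,-.36],[(F['top'],ht)],.012,deck))
J=fit('jig',[.54,-.043,-.08],[(F['top'],mt)])[0]
print('stop/grip proj',[ (n,np.round(proj(F[n],jp(J,p)),1)) for n in F for p in((0,-.016,.202),(.075,.1,.052),(-.06,.0765,.026),(.06,.0765,.026))])
big=np.hstack([cv2.resize((F['top']['pixels'][180:260,170:250,::-1]),(400,400),interpolation=0),cv2.resize(np.dstack([ht*255]*3)[180:260,170:250],(400,400),interpolation=0)])
cv2.imwrite('pics/m2.png',big)
E
```

```text
7073 3531 (array([ 0.53859079, -0.04130692, -0.08342138]), [np.float64(0.982)]) (array([ 0.53873909, -0.04179169, -0.08267863]), [np.float64(0.981), np.float64(0.953)])
686 (array([ 0.48576502,  0.32859412, -0.34401651]), [np.float64(0.903)])
stop/grip proj [('top', array([332.2, 200.7])), ('top', array([295. , 178.5])), ('top', array([299.3, 223.2])), ('top', array([302.5, 185. ])), ('side', array([325.2, 178.5])), ('side', array([294.2, 232. ])), ('side', array([335.6, 240.4])), ('side', array([300.5, 235.2]))]
```

View pics/m2.png

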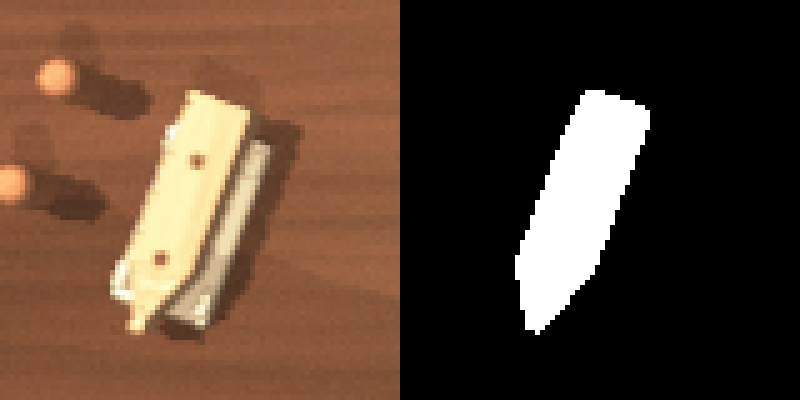

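```bash
python3 -m crank '[[[0,0,0.045,0,0.0854],[0,0,0.045,0,0.0854],[0.0184,-0.0413,0,-0.08,0.0854],[0.0184,-0.0413,0,-0.08,0.0854],[0.0184,-0.0413,0,-0.08,0.0854],[0.0184,-0.0413,0,-0.08,0.0854],[0.0184,-0.0413,0,-0.08,0.0854],[0.0184,-0.0413,0,-0.08,0.0854],[0.0184,-0.0413,0,-0.08,0.0854],[0.0184,-0.0413,0,-0.08,0.0854],[0.0184,-0.0413,0,-0.08,0.0854],[0.0184,-0.0413,0,-0.08,0.0854],[0.0184,-0.0413,0,-0.08,0.0854],[0.0184,-0.0413,0,-0.08,0.0854],[0.0184,-0.0413,0,-0.08,0.0854],[0.0184,-0.0413,0,-0.08,0.0854],[0.0184,-0.0413,0,-0.075,0.0854],[0.0184,-0.0413,0,-0.075,0.0854],[0,0,0,0,0.0854],[0,0,0,0,0.0854]]]'
python3 - <<'E'
from h import *
for n in('top','side'):
    f=cam(n);cv2.imwrite(f'pics/{n}2.png',f['pixels'][:,:,::-1])
    for l in('handle','handle_grip'): print(n,l,[(round(d['confidence'],2),np.round(d['bbox']).tolist()) for d in nets.spot_in(n,l)[:2]])
a=cv2.imread('pics/side2.png')[120:270,250:400]; cv2.imwrite('pics/m3.png',cv2.resize(a,(600,600),interpolation=2))
E
```

```text
time: 4.35
position: [0.5376, -0.0579, 0.3212]
tool_rot: [-0.0, 0.736, 0.677, 0.0]
ft_force: [-0.8, -0.4, 0.1]
finger_gap: 1.001
grasp_force: 0.0
top handle [(0.61, [209.0, 222.0, 28.0, 46.0])]
top handle_grip []
side handle [(0.72, [326.0, 190.0, 7.0, 44.0])]
side handle_grip [(0.55, [325.0, 192.0, 3.0, 39.0]), (0.41, [323.0, 299.0, 49.0, 33.0])]
```

View pics/m3.png

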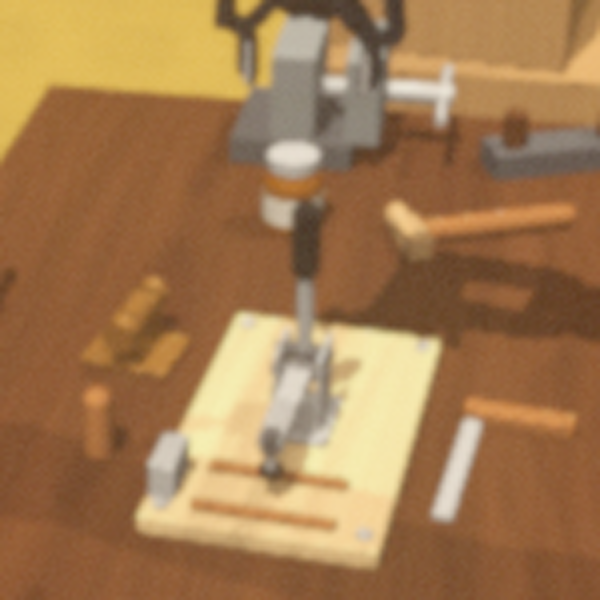

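The side view shows the handle upright at column 326, with the open fingers straddling it above at columns 312 and 345. I'll descend and grip it.

```bash
python3 -m crank '[[[-0.003,0,-0.03,0,0.0854],[0,0,-0.04,0,0.0854],[0,0,-0.04,0,0.0854],[0,0,-0.028,0,0.0854],[0,0,0,0,0.05],[0,0,0,0,0.02],[0,0,0,0,0.015],[0,0,0,0,0.015],[0,0,0,0,0.015],[0,0,0,0,0.015]]]' 35
python3 - <<'E'
import numpy as np
c=np.cos(-.083);s=np.sin(-.083)
P=[]
for a in (0,.1,.2,.35,.5,.65,.8,.95,1.1,1.25,1.4,1.55,1.6):
    t=.1-a; y=.118*np.sin(t);z=.118*np.cos(t); P.append([-s*y,c*y,z])
P=np.array(P);print(np.diff(P,axis=0).round(4).tolist())
E
```

```text
time: 5.9
position: [0.5355, -0.0582, 0.1855]
tool_rot: [0.001, 0.736, 0.677, 0.001]
ft_force: [-1.7, 0.5, 6.5]
finger_gap: 0.271
grasp_force: 34.2
[[-0.001, -0.0117, 0.0006], [-0.001, -0.0117, -0.0006], [-0.0014, -0.0174, -0.0031], [-0.0014, -0.0167, -0.0056], [-0.0013, -0.0157, -0.0081], [-0.0012, -0.0143, -0.0103], [-0.001, -0.0126, -0.0124], [-0.0009, -0.0106, -0.0141], [-0.0007, -0.0084, -0.0156], [-0.0005, -0.006, -0.0166], [-0.0003, -0.0034, -0.0173], [-0.0, -0.0006, -0.0059]]
```

```bash
python3 -m crank '[[[-0.001,-0.0117,0.0006,0,0.015],[-0.001,-0.0117,-0.0006,0,0.015],[-0.0014,-0.0174,-0.0031,0,0.015],[-0.0014,-0.0167,-0.0056,0,0.015],[0,0,0,0,0.015]]]'
```

```text
time: 6.52
position: [0.5303, -0.1176, 0.1746]
tool_rot: [0.001, 0.736, 0.677, -0.0]
ft_force: [2.9, -1.6, 2.5]
finger_gap: 0.272
grasp_force: 34.4
```

```bash
python3 -m crank '[[[-0.0013,-0.0157,-0.0081,0,0.015],[-0.0012,-0.0143,-0.0103,0,0.015],[-0.001,-0.0126,-0.0124,0,0.015],[-0.0009,-0.0106,-0.0141,0,0.015],[-0.0007,-0.0084,-0.0156,0,0.015],[-0.0005,-0.006,-0.0166,0,0.015],[-0.0003,-0.0034,-0.0173,0,0.015],[0,-0.0005,-0.006,0,0.015],[0,0,0,0,0.015],[0,0,0,0,0.015]]]'
python3 - <<'E'
from h import *
f=cam('side');cv2.imwrite('pics/s3.png',cv2.resize(f['pixels'][140:270,250:400,::-1],(600,520),interpolation=2))
E
```

```text
time: 7.78
position: [0.5243, -0.1886, 0.0741]
tool_rot: [0.001, 0.736, 0.677, -0.001]
ft_force: [3.1, -4.7, 0.2]
finger_gap: 0.268
grasp_force: 35.0
```

View pics/s3.png

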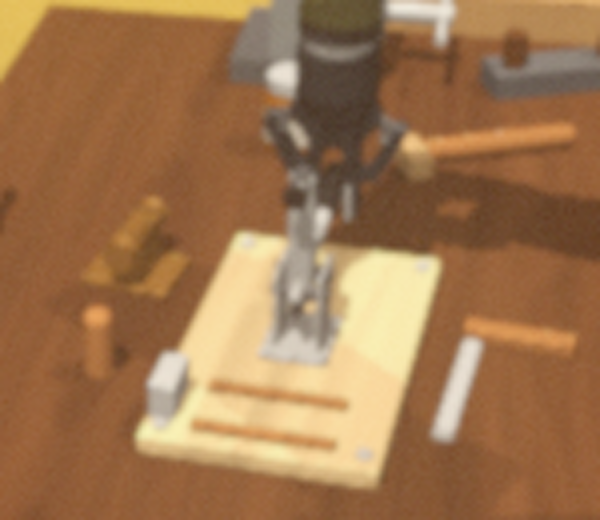

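The arm stands upright and the channel is clear, so the clamp is open. I'll release it and go to the hull.

```bash
python3 -m crank '[[[0,0,0,0,0.06],[0,0,0,0,0.0854],[0,0,0,0,0.0854],[0,0,0.04,0,0.0854],[0,0,0.06,0,0.0854],[0,0,0.06,0,0.0854],[0,0,0.05,0,0.0854],[0,0,0.02,0,0.0854],[0,0,0,0,0.0854]]]'
python3 -m crank '[[[-0.0018,0.0321,0,0.082,0.0854],[-0.0018,0.0321,0,0.082,0.0854],[-0.0018,0.0321,0,0.082,0.0854],[-0.0018,0.0321,0,0.082,0.0854],[-0.0018,0.0321,0,0.082,0.0854],[-0.0018,0.0321,0,0.082,0.0854],[-0.0018,0.0321,0,0.082,0.0854],[-0.0018,0.0321,0,0.082,0.0854],[-0.0018,0.0321,0,0.082,0.0854],[-0.0018,0.0321,0,0.082,0.0854],[-0.0018,0.0321,0,0.082,0.0854],[-0.0018,0.0321,0,0.082,0.0854],[-0.0018,0.0321,0,0.082,0.0854],[-0.0018,0.0321,0,0.082,0.0854],[-0.0018,0.0321,0,0.082,0.0854],[-0.0018,0.0321,0,0.082,0.0854],[0,0,-0.06,0,0.0854],[0,0,0,0,0.0854]]]'
python3 - <<'E'
from h import *
f=cam('side');cv2.imwrite('pics/s4.png',np.hstack([cv2.resize(f['pixels'][260:350,270:370,::-1],(400,360),interpolation=2),cv2.resize(f['pixels'][140:250,270:370,::-1],(400,360),interpolation=2)]))
s=monitor.get_state();print(s['joints'].round(2)); print(proj(f,s['position']),proj(f,[.4858,.3285,.048]))
t=cam('top')
for u,v in((181.3,195.3),(171.8,216.5)): print(atz(t,u,v,.062))
E
```

```text
time: 8.95
position: [0.5245, -0.1872, 0.3051]
tool_rot: [0.001, 0.736, 0.677, 0.0]
ft_force: [0.4, 0.5, 0.4]
finger_gap: 1.0
grasp_force: 0.0
time: 11.2
position: [0.4906, 0.3244, 0.2341]
tool_rot: [-0.007, 0.17, 0.985, -0.006]
ft_force: [-0.7, -0.4, -0.1]
finger_gap: 1.005
grasp_force: 0.0
[ 0.49 -0.    1.77 -0.    1.38 -0.74]
(np.float64(323.5719043261524), np.float64(236.74917963848904)) (np.float64(324.10022665244935), np.float64(295.0626104781401))
[0.57001015 0.39624997 0.062     ]
[0.50575102 0.4229662  0.062     ]
```

View pics/s4.png

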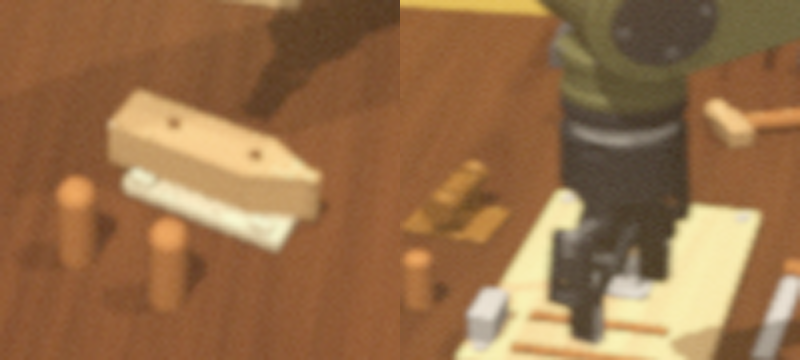

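The left crop has the deck centre near (214,138), against a projected (216,140), so the hull pose holds. I'll descend and grasp it.

```bash
python3 -m crank '[[[0.004,0.001,-0.04,0,0.0854],[0,0,-0.05,0,0.0854],[0,0,-0.05,0,0.0854],[0,0,-0.04,0,0.0854],[0,0,-0.032,0,0.0854],[0,0,0,0,0.06],[0,0,0,0,0.045],[0,0,0,0,0.03],[0,0,0,0,0.03],[0,0,0,0,0.03],[0,0,0,0,0.03]]]' 40
python3 -m crank '[[[0,0,0.02,0,0.03],[0,0,0.03,0,0.03],[0,0,0.04,0,0.03],[0,0,0.05,0,0.03],[0,0,0,0,0.03],[0,0,0,0,0.03]]]'
python3 - <<'E'
from h import *
f=cam('side');cv2.imwrite('pics/s5.png',cv2.resize(f['pixels'][200:330,250:400,::-1],(600,520),interpolation=2))
E
```

```text
time: 12.68
position: [0.5004, 0.3269, 0.0355]
tool_rot: [0.001, 0.17, 0.985, -0.0]
ft_force: [-2.9, -7.2, 7.4]
finger_gap: 0.455
grasp_force: 39.6
time: 13.42
position: [0.4995, 0.3278, 0.1736]
tool_rot: [0.001, 0.17, 0.985, 0.001]
ft_force: [-0.3, -0.6, -2.9]
finger_gap: 0.455
grasp_force: 40.7
```

View pics/s5.png

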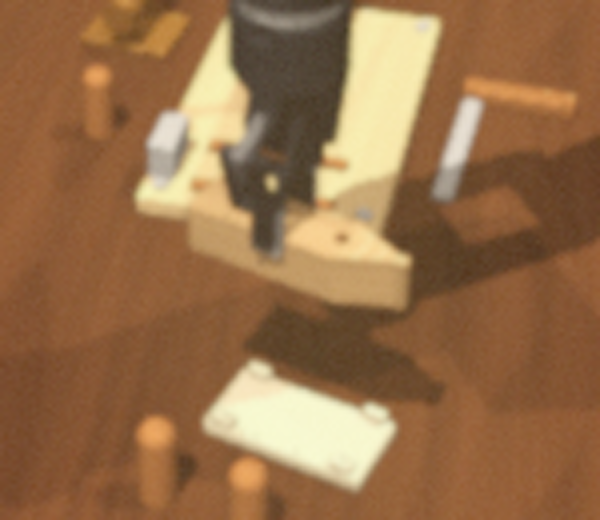

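The hull is held level, deck up, above an undisturbed cradle. I'll move over the channel and measure the rails from the clean earlier pictures.

```bash
python3 -m crank '[[[0.0042,-0.0269,-0.004,0.026,0.03],[0.0042,-0.0269,-0.004,0.026,0.03],[0.0042,-0.0269,-0.004,0.026,0.03],[0.0042,-0.0269,-0.004,0.026,0.03],[0.0042,-0.0269,-0.004,0.026,0.03],[0.0042,-0.0269,-0.004,0.026,0.03],[0.0042,-0.0269,-0.004,0.026,0.03],[0.0042,-0.0269,-0.004,0.026,0.03],[0.0042,-0.0269,-0.004,0.026,0.03],[0.0042,-0.0269,-0.004,0.026,0.03],[0,0,0,0,0.03],[0,0,0,0,0.03]]]'
python3 - <<'E'
from h import *
F={n:cam(n) for n in('top','side')}
J=[.5387,-.0417,-.083]; c,s=np.cos(J[2]),np.sin(J[2])
def toj(p): d=p[:2]-np.array(J[:2]); return np.array([c*d[0]+s*d[1],-s*d[0]+c*d[1]])
for n,fn in(('top','top0'),('side','side2')):
    a=cv2.imread(f'pics/{fn}.png').astype(float); H,W=a.shape[:2]
    # sample rectified strip of board z=.026
    xs=np.arange(-.055,.056,.001); ys=np.arange(.05,.15,.0005)
    m=np.array([[proj(F[n],jp(J,[x,y,.026])) for y in ys] for x in xs],np.float32)
    r=cv2.remap(a.astype(np.float32),m[...,0],m[...,1],cv2.INTER_CUBIC)
    d=r[...,1]  # green: rails dark
    for lo,hi in((-.055,-.02),(.02,.055)):
        k=(xs>=lo)&(xs<=hi); prof=np.median(d[k],0)
        w=np.clip(np.percentile(prof,85)-prof-15,0,None)
        A=ys<.1
        print(n,lo,[round(float((w*ys)[q].sum()/w[q].sum()*1000),1) for q in(A,~A)])
    ev=np.arange(-.085,.086,.001); q=np.array([[proj(F[n],jp(J,[x,y,.026])) for x in ev] for y in(.0725,.1275)],np.float32)
    r=cv2.remap(a.astype(np.float32),q[...,0],q[...,1],cv2.INTER_CUBIC)[...,1]
    for i in(0,1):
        g=np.where(r[i]<(r[i].max()+r[i].min())/2)[0]; print(n,'rail ends',ev[g[[0,-1]]])
cv2.imwrite('pics/s6.png',cv2.resize(F['side']['pixels'][170:290,250:400,::-1],(750,600),interpolation=2))
E
```

```text
time: 14.98
position: [0.5406, 0.0588, 0.1312]
tool_rot: [-0.001, 0.041, 0.999, 0.0]
ft_force: [1.2, -0.3, -1.7]
finger_gap: 0.454
grasp_force: 40.7
top -0.055 [69.2, 128.7]
top 0.02 [69.2, 129.0]
top rail ends [-0.059  0.084]
top rail ends [-0.061  0.058]
side -0.055 [80.2, 135.8]
side 0.02 [79.4, 135.9]
side rail ends [-0.023  0.081]
side rail ends [-0.062  0.085]
```

View pics/s6.png

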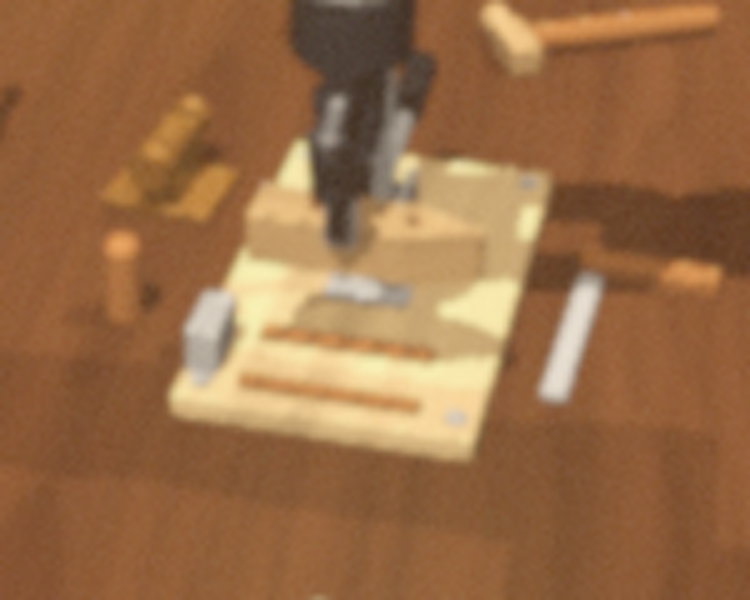

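```bash
python3 -m crank '[[[0,0,-0.03,0,0.03],[0,0,-0.025,0,0.03],[0,0,-0.016,0,0.03],[0,0,0,0,0.03],[0,0,0,0,0.03]]]'
python3 - <<'E'
from h import *
F={n:cam(n) for n in('top','side')}
a=F['side']['pixels'][200:270,270:363,::-1]; b=F['top']['pixels'][165:240,260:360,::-1]
print(monitor.get_state()['position'])
cv2.imwrite('pics/s7.png',np.hstack([cv2.resize(a,(400,300),interpolation=2),cv2.resize(b,(400,300),interpolation=2)]))
E
```

```text
time: 15.7
position: [0.5421, 0.0587, 0.0623]
tool_rot: [0.001, 0.041, 0.999, 0.0]
ft_force: [-0.0, -0.8, -1.0]
finger_gap: 0.459
grasp_force: 40.7
[0.54237736 0.05858928 0.06262861]
```

View pics/s7.png

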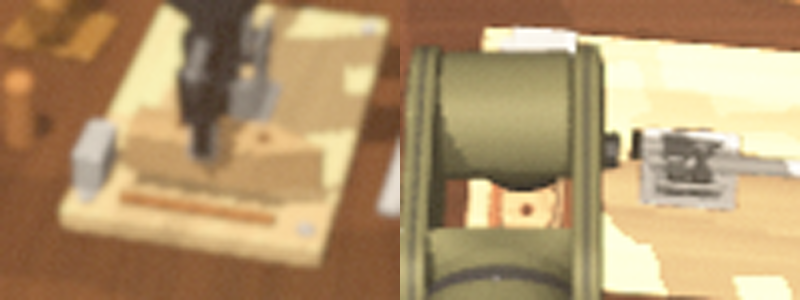

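The bow hole sits midway between the two rails (crop columns 495 and 565), allowing for parallax. I'll lower the hull.

```bash
python3 -m crank '[[[0,0,-0.007,0,0.03],[0,0,-0.007,0,0.03],[0,0,-0.004,0,0.03],[0,0,-0.002,0,0.03],[0,0,0,0,0.03]]]'
```

```text
time: 16.42
position: [0.5415, 0.0585, 0.0415]
tool_rot: [0.0, 0.041, 0.999, -0.0]
ft_force: [-1.4, -0.2, 1.8]
finger_gap: 0.451
grasp_force: 41.0
```

```bash
python3 -m crank '[[[0.005,-0.0004,0,0,0.03],[0.005,-0.0004,0,0,0.03],[0.003,-0.0003,0,0,0.03],[0,0,0,0,0.03]]]'; python3 -m crank '[[[0.002,-0.0002,0,0,0.03],[0,0,0,0,0.03]]]'; python3 -m crank '[[[0.002,-0.0002,0,0,0.03],[0,0,0,0,0.03]]]'
```

```text
time: 16.92
position: [0.5552, 0.0573, 0.0415]
tool_rot: [0.001, 0.041, 0.999, 0.0]
ft_force: [0.3, -0.3, 1.8]
finger_gap: 0.452
grasp_force: 41.1
time: 17.18
position: [0.5565, 0.0572, 0.0415]
tool_rot: [0.0, 0.041, 0.999, 0.0]
ft_force: [-2.6, 0.4, 5.1]
finger_gap: 0.454
grasp_force: 41.3
time: 17.42
position: [0.5584, 0.057, 0.0415]
tool_rot: [-0.0, 0.041, 0.999, 0.0]
ft_force: [-2.5, 0.3, 5.3]
finger_gap: 0.46
grasp_force: 41.3
```

```bash
for i in 1 2 3; do python3 -m crank '[[[0.0015,-0.0001,0,0,0.03],[0,0,0,0,0.03]]]' | egrep 'posi|ft_'; done
```

```text
position: [0.5587, 0.057, 0.0415]
ft_force: [-7.1, -0.4, 8.8]
position: [0.5587, 0.057, 0.0414]
ft_force: [-13.1, 0.1, 13.9]
position: [0.5596, 0.0564, 0.0411]
ft_force: [-14.2, -1.6, 14.3]
```

```bash
python3 -m crank '[[[0,0,0,0,0.05],[0,0,0,0,0.062],[0,0,0,0,0.062],[0,0,0.03,0,0.062],[0,0,0.05,0,0.062],[0,0,0.06,0,0.062],[0,0,0.06,0,0.062],[0,0,0.06,0,0.062],[0,0,0,0,0.062]]]'
python3 -m crank '[[[0.0,-0.04,0,-0.16,0.0854],[0,-0.04,0,-0.16,0.0854],[0,-0.04,0,-0.16,0.0854],[0,-0.04,0,-0.16,0.0854],[0,-0.04,0,-0.16,0.0854],[0,-0.04,0,-0.16,0.0854],[0,0,0,-0.16,0.0854],[0,0,0,-0.16,0.0854],[0,0,0,-0.16,0.0854],[0,0,0,-0.132,0.0854],[0,0,0,0,0.0854]]]'
python3 - <<'E'
from h import *
F={n:cam(n) for n in('top','side')}
J=[.5387,-.0417,-.083]
for n in F:
    m=nets.trace(n,'hull'); print(n,[(d['confidence'],np.round(d['bbox'],1)) for d in m[:2]])
    for y in(.09,.1,.11):
        ev=np.arange(-.09,.111,.004); q=np.array([[proj(F[n],jp(J,[x,y,.052])) for x in ev]],np.float32)
        r=cv2.remap(F[n]['pixels'].astype(np.float32),q[...,0],q[...,1],cv2.INTER_LINEAR)[0]
        print(n,y,[f"{int(x*1000)}:{int(v[0])},{int(v[2])}" for x,v in zip(ev,r) if x>.05 or x<-.06])
    if m:
        print(fit('hull',list(jp(J,[0,.1,0])[:2])+[-.083],[(F[n],m[0]['mask'])],.018), jp(J,[0,.1,0]))
E
```

```text
time: 19.3
position: [0.5657, 0.0567, 0.3089]
tool_rot: [0.007, 0.041, 0.999, 0.0]
ft_force: [-0.6, -1.0, 0.1]
finger_gap: 0.726
grasp_force: 0.0
time: 20.68
position: [0.5625, -0.1832, 0.2997]
tool_rot: [-0.001, 0.735, 0.678, -0.0]
ft_force: [0.3, 0.1, -0.6]
finger_gap: 0.993
grasp_force: 0.0
top [(0.78, array([293.4, 203.1,  14.1,  49.5])), (0.22, array([351.1, 205. ,  63.8,  13.2]))]
top 0.09 ['-90:254,196', '-86:254,198', '-81:253,197', '-77:223,142', '-73:197,113', '-69:197,113', '-65:200,113', '-61:202,114', '50:250,153', '54:251,153', '58:251,154', '62:251,156', '66:251,156', '70:250,151', '74:230,158', '78:249,235', '82:248,233', '86:249,234', '90:249,235', '94:236,208', '98:169,101', '102:142,61', '106:138,62', '110:138,63']
top 0.1 ['-90:254,197', '-86:254,197', '-81:254,199', '-77:254,195', '-73:251,171', '-69:253,181', '-65:253,166', '-61:254,168', '50:253,168', '54:253,168', '58:253,166', '62:253,165', '66:253,165', '70:253,166', '74:251,199', '78:249,233', '82:250,235', '86:250,235', '90:250,237', '94:250,239', '98:153,79', '102:141,63', '106:139,62', '110:136,60']
top 
[... 970 characters left out ...]
7', '-61:225,126', '50:230,129', '54:229,130', '58:228,128', '62:228,128', '66:228,132', '70:223,151', '74:215,174', '78:212,187', '82:213,191', '86:213,190', '90:206,180', '94:176,137', '98:144,81', '102:131,54', '106:132,50', '110:133,54']
side 0.11 ['-90:246,155', '-86:245,153', '-81:234,144', '-77:206,117', '-73:192,104', '-69:193,103', '-65:195,104', '-61:199,106', '50:229,128', '54:231,130', '58:233,133', '62:235,134', '66:236,136', '70:227,151', '74:221,181', '78:222,197', '82:225,202', '86:226,203', '90:220,194', '94:185,149', '98:145,82', '102:133,55', '106:132,51', '110:134,55']
(array([ 0.54466082,  0.06026228, -0.16447261]), [np.float64(0.844)]) [0.54699047 0.05795575 0.        ]
```

Top and side intensity profiles step straight from wood to steel at jig x≈74 mm with no gap, so the stern is home. Next is the handle.

```bash
python3 -m crank '[[[-0.019,-0.003,0,0,0.0854],[-0.019,-0.002,-0.02,0,0.0854],[0,0,-0.05,0,0.0854],[0,0,-0.05,0,0.0854],[0,0,-0.05,0,0.0854],[0,0,-0.035,0,0.0854],[0,0,-0.017,0,0.0854],[0,0,0,0,0.0854],[0,0,0,0,0.05],[0,0,0,0,0.02],[0,0,0,0,0.015],[0,0,0,0,0.015],[0,0,0,0,0.015],[0,0,0,0,0.015]]]' 50
```

```text
time: 22.62
position: [0.5244, -0.1887, 0.0793]
tool_rot: [-0.0, 0.736, 0.677, -0.001]
ft_force: [-4.7, -3.2, 1.5]
finger_gap: 0.266
grasp_force: 48.8
```

```bash
python3 -m crank '[[[0.0003,0.0034,0.0173,0,0.015],[0.0005,0.006,0.0166,0,0.015],[0.0007,0.0084,0.0156,0,0.015],[0.0009,0.0106,0.0141,0,0.015],[0.001,0.0126,0.0124,0,0.015],[0.0012,0.0143,0.0103,0,0.015],[0.0013,0.0157,0.0081,0,0.015],[0.0014,0.0167,0.0056,0,0.015],[0,0,0,0,0.015]]]'
python3 -m crank '[[[0.0007,0.0087,0.002,0,0.015],[0.0007,0.0087,0.0011,0,0.015],[0,0,0,0,0.015]]]'
```

```text
time: 23.75
position: [0.532, -0.0994, 0.1799]
tool_rot: [-0.0, 0.735, 0.678, -0.0]
ft_force: [-4.5, -2.1, -1.7]
finger_gap: 0.265
grasp_force: 57.1
time: 24.12
position: [0.5333, -0.0841, 0.1826]
tool_rot: [0.001, 0.736, 0.677, -0.001]
ft_force: [-3.3, -6.1, -4.1]
finger_gap: 0.266
grasp_force: 56.3
```

```bash
python3 -m crank '[[[0.0005,0.006,0.0005,0,0.015],[0.0005,0.006,0.0003,0,0.015],[0,0,0,0,0.015]]]' 60; python3 -m crank '[[[0.0005,0.006,0,0,0.015],[0.0005,0.006,0,0,0.015],[0,0,0,0,0.015]]]';  python3 -m crank '[[[0.0003,0.004,-0.0003,0,0.015],[0,0,0,0,0.015]]]'
```

```text
time: 24.5
position: [0.5343, -0.0716, 0.1835]
tool_rot: [0.0, 0.736, 0.677, -0.001]
ft_force: [-3.3, -3.0, -2.0]
finger_gap: 0.265
grasp_force: 59.1
time: 24.88
position: [0.5354, -0.0589, 0.1831]
tool_rot: [-0.0, 0.736, 0.677, -0.0]
ft_force: [-2.6, -0.8, -3.2]
finger_gap: 0.269
grasp_force: 59.5
time: 25.12
position: [0.5358, -0.0545, 0.1827]
tool_rot: [-0.001, 0.736, 0.677, 0.0]
ft_force: [-2.0, -0.7, -3.9]
finger_gap: 0.267
grasp_force: 59.6
```

```bash
for i in 1 2 3; do python3 -m crank '[[[0.0002,0.002,-0.0002,0,0.015],[0,0,0,0,0.015]]]' | egrep 'posi|ft_'; done
python3 - <<'E'
from h import *
for n in('top','side'):
    f=cam(n)
    for l in('handle','handle_grip','clamp_arm','hull'):print(n,l,[(round(d['confidence'],2),np.round(d['bbox']).tolist()) for d in nets.spot_in(n,l)[:2]])
E
```

```text
position: [0.5359, -0.0532, 0.1826]
ft_force: [-2.7, -2.6, -4.3]
position: [0.5361, -0.051, 0.1823]
ft_force: [-3.9, -1.8, -4.8]
position: [0.5362, -0.0488, 0.1819]
ft_force: [-3.7, -0.9, -3.7]
top handle []
top handle_grip []
top clamp_arm [(0.56, [306.0, 203.0, 35.0, 8.0])]
top hull [(0.97, [294.0, 200.0, 12.0, 44.0])]
side handle [(0.51, [326.0, 190.0, 8.0, 45.0])]
side handle_grip [(0.76, [327.0, 192.0, 6.0, 38.0]), (0.35, [325.0, 306.0, 46.0, 30.0])]
side clamp_arm [(0.73, [314.0, 326.0, 8.0, 26.0]), (0.59, [321.0, 222.0, 16.0, 29.0])]
side hull [(0.94, [319.0, 240.0, 48.0, 19.0])]
```

Resistance peaked and then fell as the handle went past dead centre. I'll let go, rise, and measure.

```bash
python3 -m crank '[[[0,0,0,0,0.04],[0,0,0,0,0.07],[0,0,0,0,0.0854],[0,0,0.03,0,0.0854],[0,0,0.05,0,0.0854],[0,0,0.05,0,0.0854],[0,0,0.03,0,0.0854],[-0.03,0.05,0,0,0.0854],[-0.03,0.06,0,0,0.0854],[-0.03,0.06,0,0,0.0854],[-0.03,0.06,0,0,0.0854],[-0.03,0.06,0,0,0.0854],[0,0.06,0,0,0.0854],[0,0.05,0,0,0.0854],[0,0,0,0,0.0854],[0,0,0,0,0.0854]]]'
python3 - <<'E'
from h import *
F={n:cam(n) for n in('top','side')}
J=[.5387,-.0417,-.083]
for n,f in F.items():
    cv2.imwrite(f'pics/{n}9.png',f['pixels'][:,:,::-1])
    for l in('handle','handle_grip','clamp_arm','hull'):print(n,l,[(round(d['confidence'],2),np.round(d['bbox']).tolist()) for d in nets.spot_in(n,l)[:2]])
def dark(a,b):
    m=(a[b[1]:b[3],b[0]:b[2]].max(2)<75); p=np.argwhere(m); return m.sum(),(p.mean(0)[::-1]+b[:2]).round(2)
for nm in('top0','top9'): print(nm,dark(cv2.imread(f'pics/{nm}.png'),(325,190,345,212)))
for nm in('side0','side2','side9'): print(nm,dark(cv2.imread(f'pics/{nm}.png'),(318,165,336,195)))
for a in(-.1,0,.1,.2): 
    t=.1-a; print(a,[np.round(proj(F[n],jp(J,[0,-.028+.152*np.sin(t),.085+.152*np.cos(t)])),1) for n in F])
E
```

```text
time: 28.38
position: [0.3947, 0.3343, 0.3425]
tool_rot: [0.0, 0.736, 0.677, 0.0]
ft_force: [0.9, 0.2, -0.2]
finger_gap: 1.001
grasp_force: 0.0
top handle [(0.49, [331.0, 203.0, 10.0, 15.0]), (0.36, [184.0, 196.0, 13.0, 14.0])]
top handle_grip [(0.4, [335.0, 201.0, 10.0, 15.0])]
top clamp_arm [(0.66, [312.0, 205.0, 42.0, 6.0]), (0.33, [333.0, 208.0, 111.0, 65.0])]
top hull [(0.74, [293.0, 202.0, 13.0, 46.0])]
side handle [(0.56, [325.0, 190.0, 7.0, 40.0])]
side handle_grip [(0.58, [311.0, 326.0, 10.0, 23.0])]
side clamp_arm [(0.57, [322.0, 223.0, 10.0, 30.0])]
side hull [(0.78, [318.0, 240.0, 50.0, 19.0])]
top0 (np.int64(0), array([nan, nan]))
top9 (np.int64(0), array([nan, nan]))
side0 (np.int64(4), array([326.25, 179.  ]))
side2 (np.int64(0), array([nan, nan]))
side9 (np.int64(0), array([nan, nan]))
-0.1 [array([326. , 198.9]), array([324.3, 172.2])]
0 [array([331.6, 199.3]), array([325.3, 169.6])]
0.1 [array([337.3, 199.7]), array([326.3, 167.4])]
0.2 [array([343. , 200.2]), array([327.2, 165.6])]<stdin>:8: RuntimeWarning: Mean of empty slice.
  ret = um.true_divide(
```

```bash
python3 - <<'E'
import cv2,numpy as np
for c,b in(('top',(322,188,346,212)),('side',(316,164,338,198)),('top',(300,198,322,210))):
    A=[cv2.imread(f'pics/{c}{k}.png').astype(np.float32) for k in(0,9)]
    for i in A:
        g=i[b[1]:b[3],b[0]:b[2]].max(2); w=np.clip(110-g,0,None); yy,xx=np.mgrid[b[1]:b[3],b[0]:b[2]]
        print(c,'dark n',(w>0).sum(),round(float((w*xx).sum()/w.sum()),2) if w.sum() else None,round(float((w*yy).sum()/w.sum()),2) if w.sum() else None,'min',g.min())
A=[cv2.imread(f'pics/top{k}.png') for k in(0,9)]
for r in(200,202):
  for i in A: print(r,[int(v) for v in i[r,320:350].max(1)])
# other bystander change
d=cv2.absdiff(A[0],A[1]).max(2); print(d.shape)
E
```

```text
top dark n 66 333.23 202.01 min 85.0
top dark n 66 332.97 201.94 min 86.0
side dark n 129 326.27 179.85 min 73.0
side dark n 135 326.94 179.99 min 77.0
top dark n 0 None None min 175.0
top dark n 0 None None min 149.0
200 [239, 240, 249, 250, 241, 179, 121, 124, 118, 101, 103, 103, 103, 99, 98, 98, 99, 132, 172, 185, 202, 243, 254, 254, 250, 245, 254, 254, 254, 254]
200 [248, 242, 250, 250, 241, 184, 124, 114, 100, 100, 102, 105, 102, 101, 100, 96, 98, 136, 174, 187, 203, 243, 254, 254, 250, 247, 254, 254, 254, 254]
202 [253, 253, 253, 253, 253, 253, 252, 245, 180, 97, 99, 99, 101, 104, 98, 93, 89, 93, 136, 178, 197, 218, 220, 229, 221, 242, 254, 254, 254, 254]
202 [253, 253, 253, 253, 252, 252, 252, 238, 144, 95, 100, 100, 106, 100, 97, 95, 90, 95, 141, 177, 200, 218, 222, 231, 220, 243, 254, 254, 254, 254]
(400, 640)
```

```bash
python3 - <<'E'
from h import *
f=cam('top'); J=[.5387,-.0417,-.083]
xs=np.arange(.06,.092,.002); ys=[.084,.09,.096,.102,.108,.114]
for y in ys:
    q=np.array([[proj(f,jp(J,[x,y,.052])) for x in xs]],np.float32)
    r=cv2.remap(f['pixels'].astype(np.float32),q[...,0],q[...,1],cv2.INTER_LINEAR)[0]; print(y,r[:,0].astype(int).tolist(),r[:,2].astype(int).tolist())
for n,p0 in(('top',(.545,.056,-.083)),):
    for d in nets.trace(n,'hull')[:1]: print(d['confidence'],fit('hull',list(p0),[(f,d['mask'])],.018))
a=[cv2.imread(f'pics/side{k}.png') for k in(0,9)]
for nm,(x,y,w,h) in dict(windlass=(283,200,25,27),square=(376,235,41,38),d1=(312,325,11,27),d2=(290,315,11,27),d3=(274,226,9,19),jar=(322,166,16,22),mallet=(370,179,47,15)).items():
    t=a[0][y-h//2:y+h//2,x-w//2:x+w//2]; s=a[1][y-h//2-6:y+h//2+6,x-w//2-6:x+w//2+6]
    _,m,_,l=cv2.minMaxLoc(cv2.matchTemplate(s,t,cv2.TM_CCOEFF_NORMED)); print(nm,round(m,3),l[0]-6,l[1]-6)
E
```

```text
0.084 [254, 254, 254, 254, 254, 252, 248, 235, 241, 254, 254, 254, 254, 254, 254, 254] [177, 177, 177, 176, 175, 171, 170, 174, 210, 248, 247, 247, 247, 247, 247, 247]
0.09 [254, 254, 254, 254, 253, 253, 249, 242, 249, 254, 254, 254, 254, 254, 254, 253] [173, 173, 173, 173, 172, 169, 171, 178, 222, 248, 247, 247, 247, 247, 248, 247]
0.096 [254, 254, 254, 254, 253, 253, 253, 253, 253, 254, 254, 254, 254, 254, 254, 254] [176, 176, 177, 177, 177, 178, 194, 215, 238, 248, 248, 248, 248, 248, 248, 248]
0.102 [254, 254, 254, 254, 254, 254, 253, 252, 249, 252, 254, 254, 254, 254, 254, 254] [186, 187, 189, 186, 185, 183, 194, 212, 234, 244, 249, 249, 249, 248, 248, 248]
0.108 [254, 254, 254, 254, 254, 253, 253, 249, 244, 251, 254, 254, 254, 254, 254, 254] [186, 188, 188, 186, 187, 188, 192, 204, 220, 240, 249, 249, 249, 249, 249, 250]
0.114 [254, 254, 254, 254, 254, 252, 250, 236, 233, 250, 254, 254, 254, 254, 254, 254] [187, 187, 190, 194, 191, 186, 180, 184, 202, 242, 249, 249, 249, 250, 250, 250]
0.71 (array([ 0.54682545,  0.05499398, -0.08632834]), [np.float64(0.778)])
windlass 0.987 0 0
square 0.937 0 0
d1 0.989 0 0
d2 0.987 0 0
d3 0.989 0 0
jar 0.999 0 0
mallet 0.502 -6 -6
```

```bash
python3 -c "
from workcell import manip; print(manip.finish_job())"
```

```text
the job is handed in; nothing more can be done
None
```

I swung the clamp open, laid the hull deck up in the channel with its stern against the stop, swung the handle back until the clamp locked, let go, and handed the job in at about 28 s; the images show no stern gap and the handle back at its locked position, the windlass, square, dowels and jar haven't moved, and the last image check on the mallet was inconclusive, though the arm never went near it.

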